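# Run a tablet grinder on its half-turned bayonet lid

## Task

The tablets are already in the cup of the white tablet grinder. Drop the green bayonet lid into its collar so that the two lugs pass through the notches and the rim sits flat, then turn the lid clockwise (seen from above) to the orange half-way marks, where the grinder runs only while the lid is held against its return spring; never go on to the red marks, where it clicks into the lock. Finish still gripping the lid at the orange marks, and leave everything else on the table undisturbed.

Things in the scene. Friction and masses are not known exactly. Their poses are not given: they have to be found in the camera images.
- lid_fin (a point): Point to grasp on the green lid (about 0.13 kg, loose, standing on its plug): on its axis, 46 mm above its lowest point. The upright grip fin is 62 mm long (this frame's x), 16 mm thick (y), 38 mm tall, on a round disc 86 mm across, 6 mm thick. The point is 21 mm above the disc's top and 17 mm below the fin's top. z up. The lid looks the same after 180 degrees.
- lid_rim (a point): Middle of the underside of the lid's disc, 27 mm below lid_fin, same axes. Below it a plug 57 mm across (nose 46 mm) reaches 19 mm down; two lugs, 8 mm wide, 5 mm thick, stand out along +x and -x (under the fin's ends) to 37 mm from the axis, their undersides 13 mm below the disc's. It meets the collar point when the lid is seated.
- collar (a point): Centre of the mouth of the white round grinder (122 mm across, fixed), level with the collar's flat top, 125 mm above the table; z up. Mouth 65 mm across in a steel flange 6 mm thick. The flange's two notches lie along +x and -x; the fin must lie along this x (either way round, within about 7 degrees) to go in. Seated, the disc rests flat on the collar and turns about z.
- notch_a (a point): Middle of the notch at the collar's +x, 36.5 mm from the axis, level with the collar's top: 18 mm wide, reaching out to 42 mm from the axis; a black dot beside it on the rim. The other notch is opposite. In the notch a lug goes 13 mm down and then turns clockwise (seen from above) under the flange. The red lock marks are 90 degrees clockwise of the notches.
- half_mark_a (a point): The orange half-way mark that belongs to notch_a: on the collar's top 48.5 mm from the axis, 45 degrees clockwise of the notch. At the half-turn one end of the fin points at it.
- half_mark_b (a point): The other orange half-way mark, opposite the first.
- switch_ring (a joint): Angle (rad) of the sprung ring inside the collar, 0 at rest. The lugs meet its dogs after about 12 degrees (0.21 rad) of lid turn and push it on; about 0.58 with the fin on the orange marks. The spring pushes the lid back with about 0.12 N m there. From about 0.8 the lugs climb stiff spring pawls; at about 1.3 the lid clicks into the lock.
- pill_jar: White tablet jar with blue cap, 48 mm across, 80 mm tall; origin under its centre. Bystander.
- dose_cup: Small orange dosing cup, 42 mm across, 36 mm tall; origin under its centre. Bystander.
- tablet_box: White and blue tablet carton, 55 x 100 x 24 mm tall; origin under its centre. Bystander.
- brown_bottle: Brown glass bottle with white cap, 60 mm across, 105 mm tall; origin under its centre. Bystander.
- kidney_dish: Pink kidney dish, about 95 x 200 x 40 mm tall; origin under its middle. Bystander.
- forceps: Steel forceps lying flat, about 130 mm long; origin under the middle. Bystander.

How it is judged:
By the outcome, as a careful person would: the job done as asked, in the order asked, and still so for the second after the job is handed in, while the arm keeps its last pose, push and grip.
It also fails if it takes over 43 s, if anything falls off the work surface, if the arm or the gripper's body presses on something with over 40 N, if the wrist force passes 120 N, or if a joint passes its speed limit or range.

## Robot

A 6-joint arm with a two-finger parallel gripper is mounted at the origin on the work surface. World frame = base frame: x ahead of the robot, y to its left, z up, the work surface at z = 0. Lengths are in m, angles in rad, forces in N, time in s.
With the tool pointing down it reaches from about 0.25 to 0.775 m from the base axis. Payload 4 kg.
Tool frame: the origin (TCP) lies at the centre of the arm's flange, where the gripper is bolted on; the fingertips stand 199 mm ahead of it and the grasp point (between the pads) lies 180 mm ahead of it (robot.tcp_to_tips is the z of the fingertips in the tool frame, in m); z points along the fingers, y is the line along which they close (so a half turn about z gives the same grasp; the last joint's range is limited). The gripper opens to 94 mm and grips with 3 to 60 N. Pads are 16 mm wide; open, the fingers measure 119 mm over their backs; the gripper's body (75 mm by 177 mm) begins 78 mm behind the grasp point.
Start: joints at [1.105, 0.087, 1.371, -0, 1.684, -0.103], TCP at [0.195, 0.514, 0.405] pointing down, gripper open.
Joint ranges: [-3.1, 3.1], [-0.76, 2.03], [0.27, 2.55], [-1.08, 4.22], [0.17, 2.65], [-2.57, 2.57]. Speed limits (rad/s): [2.79, 2.79, 3.14, 3.14, 3.14, 3.14].

## Interface

Orientations are given as [roll, pitch, yaw] about the fixed x, y, z axes, in that order (R = Rz(yaw) Ry(pitch) Rx(roll)).
In Python, from bench import robot gives the robot as it stands.
- The arm moves only by the tool play_rows, never from a script. Its arguments are lists of equal length, an entry for each row: "translation": the shift along the tool's x, y, z scaled (see below), a list of three; "twist": the turn, a rotation vector about the tool's x, y, z scaled (see below), a list of three; "gripper": the opening, from -1 (shut) to 1 (fully open). A call has 1 to 8 rows; each row shifts and turns the commanded pose from where the row before left it, along the tool's axes as they then stand; what a row does not reach is not made up. The controller multiplies each number of a shift by 0.04 m and each number of a turn by 0.1 rad. A row lasts 1/10 s, in which the tool goes at most 50 mm and 8.59 degrees, less where a joint would pass 70% of its speed; a pose out of reach is approached as far as the arm can. A call with a number of a shift or a turn outside -1 to 1 is refused whole. A call with a gripper value outside its range is refused whole. The fingers move at their own pace and stop on an object; the grip force is fixed at half the most. Time passes only in rows, so rows that do not move let the fingers close. It gives the time, the measured TCP pose, the force, the opening and the grip force at its end, in the units of the state.
- robot.get_obs(): the state, without advancing time (a new reading comes with each control period).
- robot.snapshot(name): name is "side" or "top"; returns the picture (384x512x3 uint8, red, green, blue); there is no depth.
- robot.camera_model(name): a dict with "camera_matrix" (3x3 intrinsics, pixels), "rvec" (rotation vector, rad) and "tvec" (3), from world to camera coordinates, as OpenCV has them. Camera axes: x right, y down, z forward; pixel columns grow to the right and rows downward; lengths in m; the calibration is good to about 2 mm. A picture is of the moment at which its call begins. camera_model takes no time and is no camera call.
- robot.close_job(): hands the job in; it is judged then, once.
Trained networks look in the newest picture that a camera, given by its name, has taken for a name from the list of things; names that differ only in an ending like _2 or _b are one class to them, and where a whole thing is asked for, a point or a joint stands for the part that bears it (a point fixed in the world has none). Each returns a list of dicts, best first, with "score" (0 to 1); they miss things now and then, are a little off and sometimes report something else, mostly with a low value. They report only what shows in the picture. A call takes as long as a camera call.
- robot.recognise(name, camera): "centre" ([x, y, z] in m, in world coordinates, good to about 4 mm: the middle of the surface that is visible of it).
- robot.spot_point(name, camera): "centre" ([x, y, z] in m, in world coordinates, good to about 4 mm: a listed point, or the origin of a listed thing).
The state is a dict: "time": time; "joint_positions": joint angles; "qvel": joint speeds; "joint_torque": joint torques, N m; "tool_pos": TCP position; "ee_rot": TCP orientation; "wrist_force": force on the tool from outside, world axes, zero at the start; "wrist_torque": the same for the moment, N m; "width": finger opening in m; "finger_force": force on a finger pad.
Only numpy, scipy, OpenCV 4.12 (cv2) and the standard library are available. Lean on these libraries where they do the work, as an engineer would, in place of code of your own. Each camera call takes 0.05 s, during which the arm holds its last target. There are 200 camera calls.

## Working session

There is one attempt and no reset: what is moved stays moved. The work goes in short steps, Python scripts to look and compute and a tool call to move; the robot and the scene stay as the last step left them, time stands still between calls to the robot, and variables do not carry over. Pictures are saved under pics/ and viewed, at most 10 in all, crops included, and the job is handed in when it is done.

Besides the shell and the picture viewer there is one more tool, called after "Emit:" as a command line: name --argument value ..., lists and objects as JSON in quotes. play_rows: Moves the arm, as the interface text tells. Its arguments: {"type":"object","properties":{"translation":{"type":"array","items":{"type":"array","items":{"type":"number","minimum":-1,"maximum":1}}},"twist":{"type":"array","items":{"type":"array","items":{"type":"number","minimum":-1,"maximum":1}}},"gripper":{"type":"array","items":{"type":"number"}}},"required":["translation","twist","gripper"]}

```bash
mkdir -p pics; cat > h.py <<'E'
import numpy as np,cv2
from bench import robot
def cam(n):
    m=robot.camera_model(n);K=np.array(m["camera_matrix"]);R=cv2.Rodrigues(np.array(m["rvec"],float))[0];t=np.array(m["tvec"],float).ravel();return K,R,t
def proj(n,p):
    K,R,t=cam(n);q=K@(R@np.array(p,float)+t);return q[:2]/q[2]
def ray(n,uv,z):
    K,R,t=cam(n);d=R.T@np.linalg.inv(K)@np.array([uv[0],uv[1],1.]);c=-R.T@t;return c+d*(z-c[2])/d[2]
def snap(n,f,crop=None,s=1):
    im=robot.snapshot(n)[:,:,::-1].copy()
    if crop: x0,y0,x1,y1=crop; im2=im[y0:y1,x0:x1]
    else: im2=im
    cv2.imwrite("pics/"+f,cv2.resize(im2,None,fx=s,fy=s,interpolation=cv2.INTER_CUBIC)); np.save("pics/"+f+".npy",im); return im
E
python3 - <<'E'
from h import *
np.set_printoptions(precision=4,suppress=True)
a=robot.snapshot("top");b=robot.snapshot("side")
cv2.imwrite("pics/a.png",cv2.resize(np.vstack([a,b])[:,:,::-1],None,fx=0.78,fy=0.78));np.save("pics/top0.npy",a);np.save("pics/side0.npy",b)
cv2.imwrite("pics/top0.png",cv2.resize(a[:,:,::-1],(800,600)))
for n in["lid_fin","lid_rim","collar","notch_a","half_mark_a"]:
  for c in["top","side"]:
    print(n,c,[(round(d["score"],2),np.round(d["centre"],4),proj(c,d["centre"]).round()) for d in robot.spot_point(n,c)[:3]])
for c in["top","side"]:
  K,R,t=cam(c);print(c,-R.T@t,K[0,0],R[2])
print(robot.get_obs())
E
```

```text
lid_fin top [(0.88, array([ 0.5762, -0.2818,  0.0479]), array([379., 192.]))]
lid_fin side [(0.7, array([ 0.5792, -0.2762,  0.046 ]), array([305., 139.])), (0.47, array([ 0.7674,  0.1906, -0.0002]), array([157., 245.]))]
lid_rim top [(0.87, array([ 0.5736, -0.2768,  0.0155]), array([373., 195.]))]
lid_rim side [(0.62, array([ 0.5761, -0.2807,  0.0209]), array([305., 145.]))]
collar top [(0.69, array([ 0.531 , -0.0373,  0.1241]), array([274., 205.]))]
collar side [(0.71, array([ 0.5268, -0.0351,  0.1217]), array([291., 183.]))]
notch_a top [(0.84, array([ 0.5702, -0.0439,  0.1231]), array([278., 187.])), (0.36, array([0.439 , 0.3088, 0.001 ]), array([126., 249.]))]
notch_a side [(0.96, array([ 0.5648, -0.0406,  0.1248]), array([277., 175.]))]
half_mark_a top [(0.94, array([ 0.4939, -0.0035,  0.1233]), array([258., 222.])), (0.78, array([ 0.5672, -0.072 ,  0.1266]), array([291., 188.]))]
half_mark_a side [(0.97, array([ 0.5579, -0.0734,  0.1269]), array([286., 167.]))]
top [ 0.4027 -0.0007  0.992 ] 413.438352083424 [ 0.183   0.0044 -0.9831]
side [0.3648 0.4885 0.7248] 351.8747779307467 [ 0.2864 -0.5805 -0.7622]
{'time': 0.6, 'joint_positions': array([ 1.1049,  0.0872,  1.3707,  0.    ,  1.6836, -0.1031]), 'qvel': array([-0.0013, -0.0009, -0.0011,  0.0001, -0.0006, -0.001 ]), 'joint_torque': array([ -0.0006, -33.9778, -30.2417,   0.0717,   0.0237,  -0.    ]), 'tool_pos': array([0.1952, 0.5142, 0.4047]), 'ee_rot': array([ 3.1414, -0.    ,  2.7788]), 'wrist_force': array([-0.3793, -0.2072,  0.4439]), 'wrist_torque': array([ 0.0342, -0.0061, -0.0196]), 'finger_force': 0.0, 'width': 0.09378268397395903}
```

View pics/a.png

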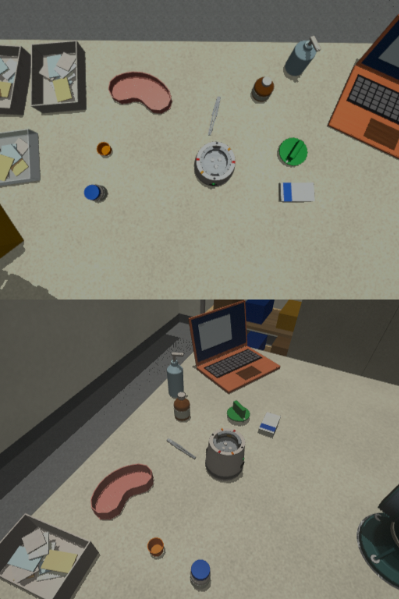

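View pics/top0.png

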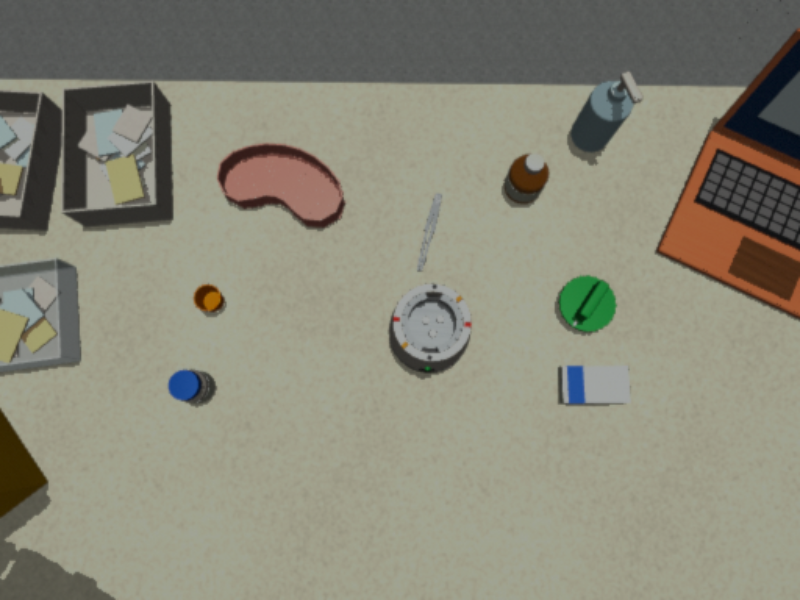

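The top view shows the grinder at about (274,205) px, with notches at its top and bottom and orange marks at its upper right and lower left. The lid is at (379,192) with a diagonal fin. Next I'll measure the angles.

```bash
cat > m.py <<'E'
from h import *
np.set_printoptions(precision=4,suppress=True)
for n,f in(("top","pics/top0.npy"),("side","pics/side0.npy")):
  a=np.load(f);hsv=cv2.cvtColor(a,cv2.COLOR_RGB2HSV)
  cx,cy=proj(n,[.53,-.037,.125])
  yy,xx=np.mgrid[:384,:512];near=np.hypot(xx-cx,yy-cy)<32
  for nm,lo,hi in(("orange",9,22),("red",0,5)):
    m=((hsv[...,0]>=lo)&(hsv[...,0]<=hi)&(hsv[...,1]>120)&(hsv[...,2]>90)&near).astype(np.uint8)
    k,l,s,c=cv2.connectedComponentsWithStats(m)
    for i in range(1,k):
      if s[i,4]>=3: p=ray(n,c[i],.125);print(n,nm,s[i,4],c[i],p[:2])
  g=((hsv[...,0]>45)&(hsv[...,0]<80)&(hsv[...,1]>120)).astype(np.uint8)
  k,l,s,c=cv2.connectedComponentsWithStats(g)
  for i in range(1,k):
    if s[i,4]>100: print(n,"lid",s[i],c[i],ray(n,c[i],.025)[:2])
t=np.load("pics/top0.npy");s=np.load("pics/side0.npy")
r=lambda im,x,y:cv2.resize(im[y-28:y+28,x-28:x+28],(390,390),interpolation=cv2.INTER_CUBIC)[:,:,::-1]
u=np.hstack([r(t,375,194),r(t,274,205)]);cv2.imwrite("pics/crop.png",u)
print(proj("side",[.576,-.279,.046]))
E
python3 m.py
```

```text
top orange 7 [293. 191.] [ 0.5615 -0.0768]
top orange 9 [258.3333 220.6667] [ 0.4972 -0.0036]
top red 8 [253.  203.5] [0.5335 0.0081]
top red 9 [299.1111 207.1111] [ 0.527  -0.0895]
top lid [358 177  36  35 979] [375.5894 193.8366] [ 0.5753 -0.2814]
side orange 5 [284.4 166.2] [ 0.5618 -0.0747]
side orange 7 [298. 197.] [ 0.4965 -0.0012]
side red 4 [300.   167.75] [ 0.5268 -0.0872]
side red 6 [281.1667 194.8333] [0.5322 0.0104]
side lid [300 130  20  24 117] [311.3761 140.9829] [ 0.5657 -0.3026]
side lid [292 138  21  18 184] [299.7717 147.9185] [ 0.5849 -0.2582]
[306.1323 139.2148]
```

View pics/crop.png

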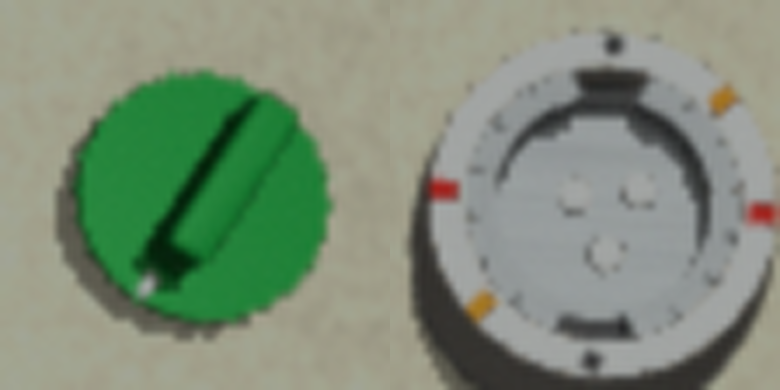

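The left crop shows the lid disc centred at about (375.8,193.9) px, with the fin's top face running from (276,159) to (193,251) in the crop. The right crop shows the notches near the vertical, and the orange and red marks agree on a notch axis of about -3.5° and a centre of about (0.5296,-0.039).

```bash
python3 - <<'E'
from h import *
f=lambda x,y,z=.063:ray("top",((x+.5)/6.964+347-.5,(y+.5)/6.964+166-.5),z)[:2]
A,B,C,D=f(255,95),f(298,122),f(170,240),f(213,262)
for p,q in((A,C),(B,D)):
  d=p-q;print(np.linalg.norm(d),np.degrees(np.arctan2(d[1],d[0])))
print((A+B+C+D)/4,np.linalg.norm(A-B),f(204,198,.025))
E
```

```text
0.05714595025143949 -31.50236916521374
0.05560848751321739 -32.485417189105235
[ 0.57443415 -0.28113269] 0.01636920782183547 [ 0.57489905 -0.28205564]
```

Emit:
play_rows --translation '[[1,0.5,0],[1,0.5,0],[1,0.5,0],[1,0.5,0],[0,0,0]]' --twist '[[0,0,0],[0,0,0],[0,0,0],[0,0,0],[0,0,0]]' --gripper '[1,1,1,1,1]'

```text
time: 1.1
tool_pos: [0.0702, 0.6485, 0.4027]
ee_rot: [-3.14, -0.002, 2.785]
wrist_force: [0.1, 0.5, -1.5]
width: 0.0938
finger_force: 0.0
```

Emit:
play_rows --translation '[[-0.83,-0.724,0],[-0.83,-0.724,0],[-0.83,-0.724,0],[-0.83,-0.724,0],[-0.83,-0.724,0],[-0.83,-0.724,0],[-0.83,-0.724,0],[-0.83,-0.724,0]]' --twist '[[0,0,0],[0,0,0],[0,0,0],[0,0,0],[0,0,0],[0,0,0],[0,0,0],[0,0,0]]' --gripper '[1,1,1,1,1,1,1,1]'

```text
time: 1.9
tool_pos: [0.2405, 0.3325, 0.4049]
ee_rot: [3.141, 0.001, 2.779]
wrist_force: [0.2, -0.5, 0.6]
width: 0.094
finger_force: 0.0
```

Emit:
play_rows --translation '[[-0.83,-0.724,0],[-0.83,-0.724,0],[-0.83,-0.724,0],[-0.83,-0.724,0],[-0.83,-0.724,0],[-0.83,-0.724,0],[-0.83,-0.724,0],[-0.83,-0.724,0]]' --twist '[[0,0,0],[0,0,0],[0,0,0],[0,0,0],[0,0,0],[0,0,0],[0,0,0],[0,0,0]]' --gripper '[1,1,1,1,1,1,1,1]'

```text
time: 2.7
tool_pos: [0.406, 0.0217, 0.4051]
ee_rot: [3.141, 0.001, 2.778]
wrist_force: [0.3, 0.8, -0.2]
width: 0.094
finger_force: 0.0
```

Emit:
play_rows --translation '[[-0.83,-0.724,0],[-0.83,-0.724,0],[-0.83,-0.724,0],[-0.83,-0.724,0],[-0.83,-0.724,0],[-0.83,-0.724,0],[-0.83,-0.724,0],[0,0,0]]' --twist '[[0,0,0],[0,0,0],[0,0,0],[0,0,0],[0,0,0],[0,0,0],[0,0,0],[0,0,0]]' --gripper '[1,1,1,1,1,1,1,1]'

```text
time: 3.5
tool_pos: [0.5521, -0.2529, 0.4021]
ee_rot: [-3.14, -0.002, 2.773]
wrist_force: [0.4, 0.2, -1.1]
width: 0.0939
finger_force: 0.0
```

Emit:
play_rows --translation '[[0,0,0],[0,0,0],[0,0,0],[0,0,0]]' --twist '[[0,0,0.99],[0,0,0.99],[0,0,0],[0,0,0]]' --gripper '[1,1,1,1]'

```text
time: 3.9
tool_pos: [0.5509, -0.2476, 0.4051]
ee_rot: [3.142, 0.0, 2.583]
wrist_force: [0.5, -0.2, 0.3]
width: 0.0941
finger_force: 0.0
```

Emit:
play_rows --translation '[[-0.95,-0.4,0],[0,0,1],[0,0,1],[0,0,1],[0,0,1],[0,0,0.42],[0,0,0],[0,0,0]]' --twist '[[0,0,0],[0,0,0],[0,0,0],[0,0,0],[0,0,0],[0,0,0],[0,0,0],[0,0,0]]' --gripper '[1,1,1,1,1,1,1,1]'

```text
time: 4.7
tool_pos: [0.5753, -0.2816, 0.2287]
ee_rot: [3.141, 0.001, 2.582]
wrist_force: [0.1, -0.6, 0.9]
width: 0.0939
finger_force: 0.0
```

```bash
python3 - <<'E'
from h import *
o=robot.get_obs();print(o["tool_pos"],o["ee_rot"],o["wrist_force"])
a=snap("top","g.png");b=snap("side","gs.png")
r=lambda im,x,y:cv2.resize(im[y-40:y+40,x-40:x+40],(390,390),interpolation=cv2.INTER_CUBIC)
cv2.imwrite("pics/g2.png",np.hstack([r(a,375,194),r(b,306,139)]))
E
```

```text
[ 0.57527204 -0.28156918  0.2286559 ] [3.14148368e+00 7.07057933e-04 2.58188476e+00] [ 0.09387563 -0.63464096  0.87420978]
```

View pics/g2.png

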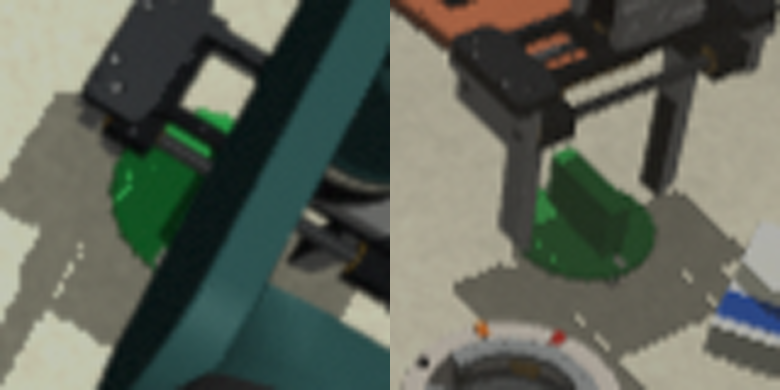

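The side view shows the fingers on either side of the fin, roughly centred, with the tips just above the disc. I'll close and lift.

Emit:
play_rows --translation '[[0,0,0],[0,0,0],[0,0,0],[0,0,0],[0,0,0],[0,0,0],[0,0,0],[0,0,0]]' --twist '[[0,0,0],[0,0,0],[0,0,0],[0,0,0],[0,0,0],[0,0,0],[0,0,0],[0,0,0]]' --gripper '[-1,-1,-1,-1,-1,-1,-1,-1]'

```text
time: 5.6
tool_pos: [0.5752, -0.2817, 0.2278]
ee_rot: [3.141, -0.0, 2.581]
wrist_force: [-0.4, 0.5, 0.7]
width: 0.0334
finger_force: 0.0
```

Emit:
play_rows --translation '[[0,0,0],[0,0,0],[0,0,-0.5],[0,0,-1],[0,0,-1],[0,0,-1],[0,0,-0.5],[0,0,0]]' --twist '[[0,0,0],[0,0,0],[0,0,0],[0,0,0],[0,0,0],[0,0,0],[0,0,0],[0,0,0]]' --gripper '[-1,-1,-1,-1,-1,-1,-1,-1]'

```text
time: 6.4
tool_pos: [0.5755, -0.2818, 0.3926]
ee_rot: [3.141, 0.009, 2.581]
wrist_force: [0.5, -0.8, -2.0]
width: 0.0157
finger_force: 30.0
```

Emit:
play_rows --translation '[[0.35,0.38,0],[0.7,0.755,0],[0.7,0.755,0],[0.7,0.755,0],[0.7,0.755,0],[0.7,0.755,0],[0.35,0.38,0],[0,0,0]]' --twist '[[0,0,0],[0,0,0],[0,0,0],[0,0,0],[0,0,0],[0,0,0],[0,0,0],[0,0,0]]' --gripper '[-1,-1,-1,-1,-1,-1,-1,-1]'

```text
time: 7.2
tool_pos: [0.5286, -0.0362, 0.3856]
ee_rot: [-3.141, -0.004, 2.585]
wrist_force: [0.3, 0.7, -1.0]
width: 0.0157
finger_force: 30.0
```

Emit:
play_rows --translation '[[0,0,0],[0,0,0],[0,0,0],[0,0,0],[0,0,0],[0,0,0],[0,0,0],[0,0,0]]' --twist '[[0,0,-0.8],[0,0,-0.8],[0,0,-0.8],[0,0,-0.8],[0,0,-0.8],[0,0,-0.98],[0,0,0],[0,0,0]]' --gripper '[-1,-1,-1,-1,-1,-1,-1,-1]'

```text
time: 8.0
tool_pos: [0.5294, -0.0395, 0.3865]
ee_rot: [-3.142, -0.002, 3.076]
wrist_force: [-0.6, 0.0, -1.2]
width: 0.0159
finger_force: 30.0
```

```bash
python3 - <<'E'
from h import *
np.set_printoptions(precision=4,suppress=True)
b=snap("side","i.png");a=snap("top","it.png")
r=lambda im,x,y:cv2.resize(im[y-40:y+40,x-40:x+40],(390,390),interpolation=cv2.INTER_CUBIC)
cv2.imwrite("pics/i2.png",np.hstack([r(a,274,205),r(b,290,170)]))
o=robot.get_obs();print(o["tool_pos"],o["ee_rot"],o["wrist_force"])
for n in["lid_fin","lid_rim"]:
  for c in("side","top"): print(n,c,[(d["score"],d["centre"]) for d in robot.spot_point(n,c)[:2]])
# predicted rim circle centre in side
g=o["tool_pos"];print(proj("side",[g[0],g[1],g[2]-.18-.0018-.021]))
E
```

```text
[ 0.5294 -0.0392  0.3871] [ 3.1416 -0.0011  3.0769] [-0.1798  0.363  -1.1867]
lid_fin side [(0.66, [0.5313, -0.0372, 0.2016])]
lid_fin top [(0.57, [0.5303, -0.0425, 0.2055])]
lid_rim side [(0.67, [0.5311, -0.0425, 0.1768])]
lid_rim top [(0.59, [0.5259, -0.042, 0.1763])]
[293.5637 162.2799]
```

View pics/i2.png

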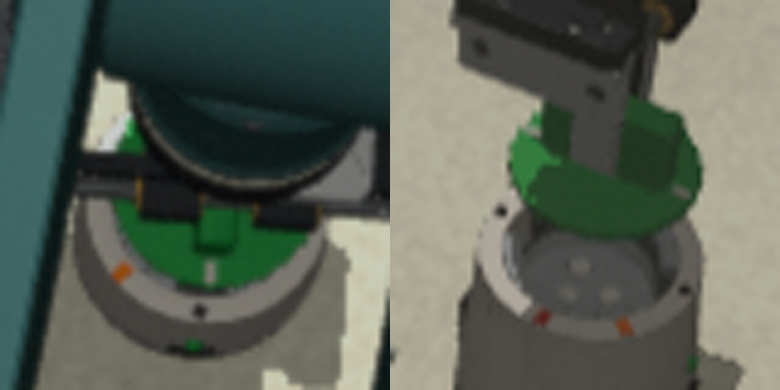

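The side view shows the lid above the mouth with its fin along the notch axis. The predicted disc centre of (293.6,162.3) px agrees with the picture, about 294. I'll descend.

Emit:
play_rows --translation '[[0,0,0.3],[0,0,0.3],[0,0,0.2],[0,0,0.15],[0,0,0]]' --twist '[[0,0,0],[0,0,0],[0,0,0],[0,0,0],[0,0,0]]' --gripper '[-1,-1,-1,-1,-1]'

```text
time: 8.8
tool_pos: [0.5291, -0.0386, 0.3481]
ee_rot: [3.141, -0.003, 3.079]
wrist_force: [-0.6, -0.0, -0.9]
width: 0.0156
finger_force: 30.0
```

```bash
python3 - <<'E'
from h import *
b=snap("side","j.png");a=snap("top","jt.png")
r=lambda im,x,y:cv2.resize(im[y-32:y+32,x-32:x+32],(390,390),interpolation=cv2.INTER_CUBIC)
cv2.imwrite("pics/j2.png",np.hstack([r(a,274,210),r(b,290,180)]))
E
```

```text
(no output)
```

View pics/j2.png

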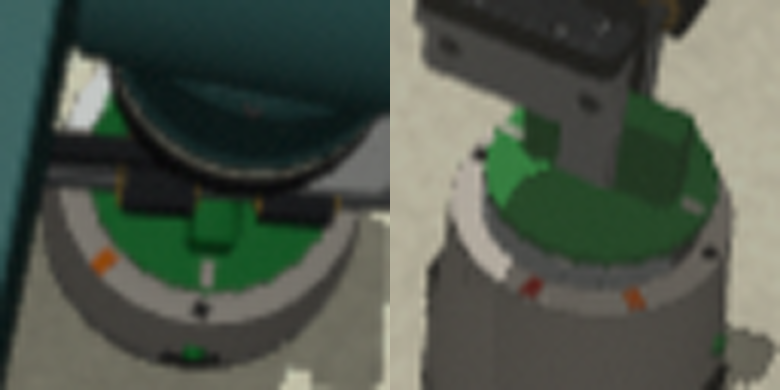

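Both views show the plug entering the mouth, and the lid's white mark lines up with the black dot. I'll continue gently.

Emit:
play_rows --translation '[[0,0,0.1],[0,0,0.1],[0,0,0.06],[0,0,0]]' --twist '[[0,0,0],[0,0,0],[0,0,0],[0,0,0]]' --gripper '[-1,-1,-1,-1]'

```text
time: 9.3
tool_pos: [0.5293, -0.0387, 0.3389]
ee_rot: [3.141, -0.001, 3.079]
wrist_force: [-0.3, 0.7, -0.4]
width: 0.0163
finger_force: 30.0
```

Emit:
play_rows --translation '[[0,0,0.05],[0,0,0.05],[0,0,0],[0,0,0]]' --twist '[[0,0,0],[0,0,0],[0,0,0],[0,0,0]]' --gripper '[-1,-1,-1,-1]'

```text
time: 9.7
tool_pos: [0.5294, -0.0387, 0.3354]
ee_rot: [3.141, -0.0, 3.079]
wrist_force: [-0.8, 0.1, -0.9]
width: 0.016
finger_force: 30.0
```

Emit:
play_rows --translation '[[0,0,0.03],[0,0,0],[0,0,0]]' --twist '[[0,0,0],[0,0,0],[0,0,0]]' --gripper '[-1,-1,-1]'

```text
time: 10.0
tool_pos: [0.5294, -0.0387, 0.3345]
ee_rot: [3.142, 0.0, 3.079]
wrist_force: [-0.1, -0.0, -0.7]
width: 0.0153
finger_force: 30.0
```

Emit:
play_rows --translation '[[0,0,0.03],[0,0,0],[0,0,0]]' --twist '[[0,0,0],[0,0,0],[0,0,0]]' --gripper '[-1,-1,-1]'

```text
time: 10.3
tool_pos: [0.5294, -0.0387, 0.3344]
ee_rot: [-3.141, 0.001, 3.079]
wrist_force: [-0.6, -0.4, 5.3]
width: 0.0154
finger_force: 30.0
```

Emit:
play_rows --translation '[[0,0,0.03],[0,0,0],[0,0,0]]' --twist '[[0,0,0],[0,0,0],[0,0,0]]' --gripper '[-1,-1,-1]'

```text
time: 10.6
tool_pos: [0.5293, -0.0387, 0.3343]
ee_rot: [-3.141, 0.002, 3.079]
wrist_force: [-3.5, 1.0, 9.6]
width: 0.0157
finger_force: 30.0
```

Emit:
play_rows --translation '[[0,0,-0.02],[0,0,0],[0,0,0],[0,0,0],[0,0,0],[0,0,0],[0,0,0]]' --twist '[[0,0,0],[0,0,0.6],[0,0,0.6],[0,0,0.6],[0,0,0.6],[0,0,0.6],[0,0,0]]' --gripper '[-1,-1,-1,-1,-1,-1,-1]'

```text
time: 11.3
tool_pos: [0.5294, -0.0388, 0.3343]
ee_rot: [3.141, 0.002, 2.778]
wrist_force: [-2.2, 0.1, 6.2]
width: 0.0158
finger_force: 30.0
```

Emit:
play_rows --translation '[[0,0,0],[0,0,0],[0,0,0],[0,0,0],[0,0,0],[0,0,0],[0,0,0]]' --twist '[[0,0,0.6],[0,0,0.6],[0,0,0.6],[0,0,0.6],[0,0,0.6],[0,0,0.6],[0,0,0]]' --gripper '[-1,-1,-1,-1,-1,-1,-1]'

```text
time: 12.0
tool_pos: [0.5296, -0.0387, 0.3343]
ee_rot: [3.14, 0.002, 2.418]
wrist_force: [-2.3, 0.9, 7.0]
width: 0.0162
finger_force: 30.0
```

```bash
python3 - <<'E'
from h import *
o=robot.get_obs();print(o["ee_rot"],o["wrist_force"],o["wrist_torque"],o["joint_torque"])
b=snap("side","k.png");a=snap("top","kt.png")
r=lambda im,x,y:cv2.resize(im[y-32:y+32,x-32:x+32],(390,390),interpolation=cv2.INTER_CUBIC)
cv2.imwrite("pics/k2.png",np.hstack([r(a,274,210),r(b,290,180)]))
E
```

```text
[3.14017049e+00 1.99297878e-03 2.41817618e+00] [-2.3246246   0.89361006  7.0459383 ] [ 0.07090679  0.47853978 -0.00241338] [ -0.12063626 -29.56752419 -27.20761836  -0.037266    -0.51841674
   0.27415392]
```

View pics/k2.png

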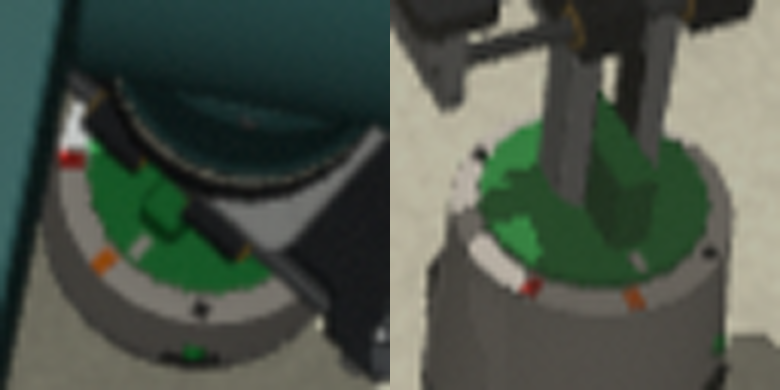

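The lid is flush with the collar and its white mark is a few degrees short of the orange mark (side crop: mark (638,260), orange (635,297)). I'll finish the turn.

Emit:
play_rows --translation '[[0,0,0],[0,0,0],[0,0,0],[0,0,0],[0,0,0]]' --twist '[[0,0,0.42],[0,0,0.42],[0,0,0.4],[0,0,0],[0,0,0]]' --gripper '[-1,-1,-1,-1,-1]'

```text
time: 12.6
tool_pos: [0.5295, -0.0388, 0.3344]
ee_rot: [3.14, 0.002, 2.295]
wrist_force: [-0.7, -0.5, 6.0]
width: 0.0157
finger_force: 30.0
```

```bash
python3 - <<'E'
from h import *
o=robot.get_obs();print(o["ee_rot"],o["wrist_force"],o["wrist_torque"],o["joint_torque"][5])
b=snap("side","l.png");a=snap("top","lt.png")
r=lambda im,x,y:cv2.resize(im[y-25:y+25,x-25:x+25],(390,390),interpolation=cv2.INTER_CUBIC)
cv2.imwrite("pics/l2.png",np.hstack([r(a,270,215),r(b,290,183)]))
E
```

```text
[3.14013454e+00 1.88848781e-03 2.29502863e+00] [-0.748854   -0.47085271  5.95681917] [0.06064225 0.49645203 0.13043817] 0.11226492701098323
```

View pics/l2.png

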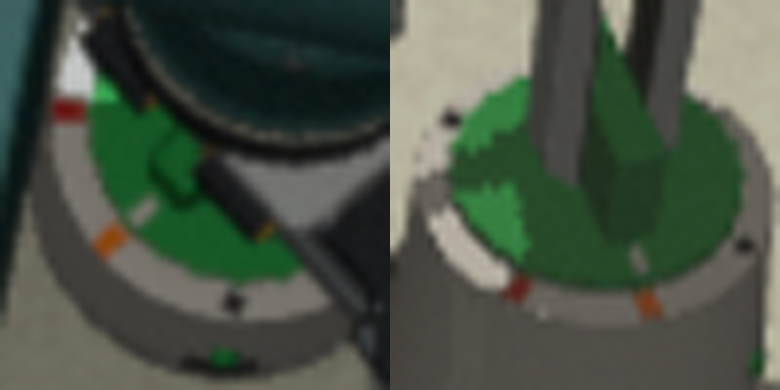

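```bash
python3 - <<'E'
from h import *
c=np.array([.5294,-.0389])
for n,x0,y0,w,o in(("top",245,190,(145,211),(109,241)),("side",265,158,(248,258),(258,303))):
  for p,z in((w,.131),(o,.125)):
    q=ray(n,(x0+(p[0]+.5)/7.8-.5,y0+(p[1]+.5)/7.8-.5),z)[:2]-c
    print(n,z,np.hypot(*q),np.degrees(np.arctan2(q[1],q[0])))
E
```

```text
top 0.131 0.03506858574645128 133.7477942298003
top 0.125 0.04718688726207802 132.34039019200162
side 0.131 0.036293384770336695 131.25526838154178
side 0.125 0.048242502902549056 130.7743076309562
```

Emit:
play_rows --translation '[[0,0,0],[0,0,0],[0,0,0],[0,0,0],[0,0,0],[0,0,0]]' --twist '[[0,0,0.12],[0,0,0],[0,0,0],[0,0,0],[0,0,0],[0,0,0]]' --gripper '[-1,-1,-1,-1,-1,-1]'

```text
time: 13.3
tool_pos: [0.5295, -0.0388, 0.3343]
ee_rot: [3.14, 0.002, 2.283]
wrist_force: [-1.3, 0.1, 6.2]
width: 0.016
finger_force: 30.0
```

```bash
python3 -c "
from bench import robot
print(robot.get_obs()['ee_rot'],robot.close_job())"
```

```text
the job is handed in; nothing more can be done
[3.14024553e+00 1.88629559e-03 2.28330312e+00] None
```

I handed the job in at about 13 s: the lid is seated flat, turned clockwise to the orange half-way marks (within about 1° by the cameras) and still gripped, well short of the red marks; the handover gave no verdict, and I took no final picture of the other objects.

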